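Uncover the soil sample case

TASK

Loosen the two wing-headed captive thumbscrews on the grey sample case one after the other, turning each a quarter turn anticlockwise until its wing lies along the notch in the cover. Then lift the aluminium cover off by its handle and lay it flat, handle up, in the middle of the black rubber mat, without dropping it; leave both screws loose.

Things in the scene. Friction and masses are not known exactly. Their poses are not given: they have to be found in the camera images.
- cover: aluminium plate 246 (x) x 108 (y) x 4 mm, 0.33 kg, on a fixed grey case 72 mm high. Origin: centre of its lowest face, under two 8 mm rails that hang in the case (3.5 mm play); z up; plate top at z = 12 mm; origin starts 64 mm above the table. Black handle bar 70 (x) x 12 (y) mm, z = 38 to 52 mm, posts at x = -29, +29 mm. Each short end has an open notch 28 wide, 43 mm deep, with a screw.
- screw_1 (a joint): wing thumbscrew, steel wing 40 x 10 x 28 mm tall, upright axis at x = +104 mm in the cover's start frame, on the case; wing from 1.5 mm to 29.5 mm above the plate's top. Value: rad, grows anticlockwise from above: 0 tight (wing along cover's y, across the notch), stop at 1.6 loose (wing along notch). Starts 0 to 0.2; plate lifts past it from 1.2. Friction 0.05 N m; stays where left.
- screw_2 (a joint): wing thumbscrew, steel wing 40 x 10 x 28 mm tall, upright axis at x = -104 mm in the cover's start frame, on the case; wing from 1.5 mm to 29.5 mm above the plate's top. Value: rad, grows anticlockwise from above: 0 tight (wing along cover's y, across the notch), stop at 1.6 loose (wing along notch). Starts 0 to 0.2; plate lifts past it from 1.2. Friction 0.05 N m; stays where left.
- mat: flat bare black rubber mat, 150 mm (x) by 290 mm (y), 6 mm thick, fixed to the table on the other side of the robot's x axis from the case. Origin: centre of its underside, on the table; z up. The whole cover fits on it with the cover's x along the mat's y, either way round.

How it is judged:
On the way, in this order (a step that is already met when the one before it is completed fails the run):
1. one thumbscrew is loosened (turned past 1.2 rad) and the cover is still on the case (value of joint any of screw_1, screw_2 above 1.2 rad and distance of cover from where it was at the start of the episode below 0.015 m), for 0.1 s.
2. both thumbscrews are loosened (past 1.2 rad) and the cover is still on the case (value of joint each of screw_1, screw_2 above 1.2 rad and distance of cover from where it was at the start of the episode below 0.015 m), for 0.1 s.
3. the cover is lifted clear of the case, both screws loose (value of joint each of screw_1, screw_2 above 1.2 rad and height (world z) of cover above 0.11 m), for 0.1 s.
At the end, for the whole second after the job is handed in: The cover lies at rest on the mat, handle up and level within 0.15 rad, its centre within 50 mm of the mat's centre and its lowest face within 8 mm of the mat's top; both thumbscrews are still loose (past 1.2 rad) (value of joint each of screw_1, screw_2 above 1.2 rad and horizontal distance between cover and mat below 0.05 m and z of cover in the frame of mat between 0 and 0.014 m and angle between cover's own z axis and vertical below 0.15 rad and linear speed of cover below 0.03 m/s and angular speed of cover below 0.2 rad/s); the robot touches nothing.
It fails at once if the cover is dropped (it moves faster than 0.7 m/s with no finger touching it: a fall of about 25 mm) (linear speed of cover above 0.7 m/s and contact force between the fingers and cover below 0.05 N).
It also fails if it takes over 58 s, if anything falls off the work surface, if the arm or the gripper's body presses on something with over 40 N, if the wrist force passes 120 N, or if a joint passes its speed limit or range.

ROBOT

A 6-joint arm with a two-finger parallel gripper is mounted at the origin on the work surface. World frame = base frame: x ahead of the robot, y to its left, z up, the work surface at z = 0. Lengths are in m, angles in rad, forces in N, time in s.
With the tool pointing down it reaches from about 0.25 to 0.775 m from the base axis. Payload 4 kg.
Tool frame: the origin (TCP) lies at the centre of the arm's flange, where the gripper is bolted on; the fingertips stand ahead of it and the grasp point (between the pads) lies 180 mm ahead of it (robot.tcp_to_tips is the z of the fingertips in the tool frame, in m); z points along the fingers, y is the direction in which the jaws open and shut (so a half turn about z gives the same grasp; the last joint's range is limited). The gripper opens to 94 mm and grips with 3 to 60 N. Pads are 16 mm wide; open, the fingers measure 119 mm over their backs; the gripper's body (75 mm by 177 mm) begins 78 mm behind the grasp point.
Start: joints at [1.048, 0.087, 1.371, -0, 1.684, -0.103], TCP at [0.224, 0.502, 0.405] pointing down, gripper open.
Joint ranges: [-3.1, 3.1], [-0.76, 2.03], [0.27, 2.55], [-1.08, 4.22], [0.17, 2.65], [-2.57, 2.57]. Speed limits (rad/s): [2.79, 2.79, 3.14, 3.14, 3.14, 3.14].

INTERFACE

Orientations are given as [roll, pitch, yaw] about the fixed x, y, z axes, in that order (R = Rz(yaw) Ry(pitch) Rx(roll)).
In Python, from bench import robot gives the robot as it stands.
- The arm moves only by the tool move_arm, never from a script. Its argument "increments" is a list that holds one entry, the list of rows, each a list of 7 numbers: the opening, from 0 (shut) to 1 (fully open), then the shift along the tool's x, y, z as a fraction of full scale, then the turn, a rotation vector about the tool's x, y, z as a fraction of full scale. In form: [[[jaw, dx, dy, dz, rx, ry, rz], ...]]. A call has 1 to 8 rows; each row is the pose to reach, as a shift and turn from the pose commanded when the call began, along the tool's axes at that moment; what a row does not reach only later rows make up. Full scale, the value 1, is 0.1 m for a shift and pi/2 rad for a turn. A row lasts 1/12 s, in which the tool goes at most 41.7 mm and 7.16 degrees, less where a joint would pass 70% of its speed; a pose out of reach is approached as far as the arm can. A call with a number of a shift or a turn outside -1 to 1 is refused whole. A call with a gripper value outside its range is refused whole. The fingers move at their own pace and stop on an object; the grip force is fixed at half the most. Time passes only in rows, so rows that repeat a pose let the fingers close. It gives the time, the measured TCP pose, the force and the opening at its end, in the units of the state.
- robot.get_obs(): the state, without advancing time (a new reading comes with each control period).
- robot.snapshot(name): name is "scene" or "top" or "wrist"; returns (picture, depth): 420x560x3 uint8, red, green, blue; 420x560 float32, m along the optical axis (not along the pixel's ray), 0 where there is no reading.
- robot.camera_params(name): a dict with "mtx" (3x3 intrinsics, pixels), "R" (3x3) and "t" (3): a world point X has camera coordinates R X + t. Camera axes: x right, y down, z forward; pixel columns grow to the right and rows downward; lengths in m; the calibration is good to about 2 mm. A picture is of the moment at which its call begins: read the wrist's pose just before it. camera_params takes no time and is no camera call; for the wrist camera it gives the pose at the moment of the call.
- robot.close_job(): hands the job in, once; it reports no verdict.
The state is a dict: "time": time; "joint_positions": joint angles; "qvel": joint speeds; "joint_torque": joint torques, N m; "tool_pos": TCP position; "ee_rot": TCP orientation; "wrist_force": force on the tool from outside, world axes, zero at the start; "wrist_torque": the same for the moment, N m; "width": finger opening in m.
Only numpy, scipy, OpenCV 4.12 (cv2) and the standard library are available. Lean on these libraries where they do the work, as an engineer would, in place of code of your own. Each camera call takes 0.05 s, during which the arm holds its last target.

## Working session

There is one attempt and no reset: what is moved stays moved. The work goes in short steps, Python scripts to look and compute and a tool call to move; the robot and the scene stay as the last step left them, time stands still between calls to the robot, and variables do not carry over. Pictures are saved under pics/ and viewed, and the job is handed in when it is done.

Besides the shell and the picture viewer there is one more tool, called after "Request:" as a command line: name --argument value ..., lists and objects as JSON in quotes. move_arm: Moves the arm, as the interface text tells. Its arguments: {"type":"object","properties":{"increments":{"type":"array","items":{"type":"array","items":{"type":"array","items":{"type":"number","minimum":-1,"maximum":1}}}}},"required":["increments"]}

```bash
ls; mkdir -p pics; python3 - <<'E'
from bench import robot
import cv2,numpy as np
o=robot.get_obs();print(o)
for n in ["top","scene"]:
    p,d=robot.snapshot(n);cv2.imwrite(f"pics/{n}0.png",p[:,:,::-1]);np.save(f"pics/{n}0.npy",d)
    c=robot.camera_params(n);print(n,c)
print(robot.tcp_to_tips)
E
```

```text
pics
{'time': 0.0, 'joint_positions': array([ 1.04788609e+00,  8.79597017e-02,  1.37226813e+00, -3.24471076e-06,
        1.68363138e+00, -1.03077620e-01]), 'qvel': array([-0.00097542,  0.00053825,  0.00083573, -0.00123861,  0.00063747,
       -0.00053056]), 'joint_torque': array([-2.06799177e-04, -3.40182745e+01, -3.02427721e+01,  7.18335528e-02,
        3.28881992e-02, -1.47083697e-04]), 'tool_pos': array([0.22411736, 0.50213486, 0.4034941 ]), 'ee_rot': array([-3.13933779e+00, -2.30010025e-04,  2.72175942e+00]), 'wrist_force': array([-0.80383288,  0.94032814, -0.85943907]), 'wrist_torque': array([0.02923476, 0.06313349, 0.00199911]), 'width': 0.09400403988084946}
top {'mtx': array([[401.71981476,   0.        , 275.21474156],
       [  0.        , 401.71981476, 209.5869672 ],
       [  0.        ,   0.        ,   1.        ]]), 'R': array([[ 0.0102874 , -0.99993353,  0.00520666],
       [-0.99363013, -0.01080663, -0.11217121],
       [ 0.11222002, -0.00401954, -0.99367525]]), 't': array([-0.02645663,  0.5417606 ,  0.94083882])}
scene {'mtx': array([[477.30199873,   0.        , 278.62960749],
       [  0.        , 477.30199873, 209.04275933],
       [  0.        ,   0.        ,   1.        ]]), 'R': array([[ 0.07415496,  0.99705926,  0.01933592],
       [ 0.60660031, -0.02970833, -0.79445168],
       [-0.79154097,  0.07064171, -0.60701948]]), 't': array([-0.03965699, -0.22768358,  1.41910639])}
0.1992
```

View pics/top0.png

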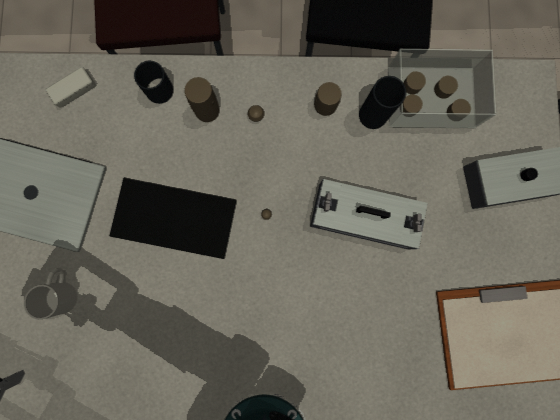

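View pics/scene0.png

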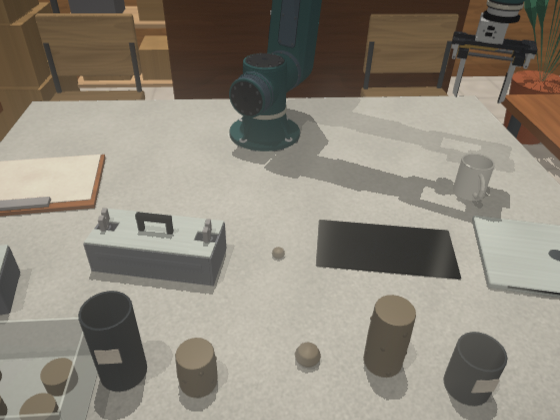

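The top view shows the case centred near (370,212), with wings at (327,200) and (415,222) and the handle at (373,211). The mat is centred near (173,218). The silver laptop-like plate and the knobbed box are distractors. Next I'll measure these.

```bash
cat > h.py <<'E'
import numpy as np,cv2
def cloud(d,c):
    v,u=np.mgrid[:d.shape[0],:d.shape[1]]
    K=c["mtx"];x=(u-K[0,2])/K[0,0]*d;y=(v-K[1,2])/K[1,1]*d
    P=np.stack([x,y,d],-1)-c["t"]
    return P@c["R"]   # R^T (Xc - t)
E
python3 - <<'E'
from bench import robot
from h import *
p=cv2.imread("pics/top0.png");d=np.load("pics/top0.npy");c=robot.camera_params("top")
W=cloud(d,c)
print("table z",np.median(W[250:300,250:350,2]),"plate",W[225,350],W[200,400])
reg=np.zeros(d.shape,bool);reg[165:260,295:440]=1
m=reg&(abs(W[...,2]-.076)<.006)&(d>0)
q=W[m][:,:2].astype(np.float32);r=cv2.minAreaRect(q);print("plate",r,m.sum(),np.median(W[m][:,2]))
print(cv2.boxPoints(r))
for lo,hi,n in [(.085,.112,"wing"),(.1,.12,"handle+")]:
    mm=(reg&(W[...,2]>lo)&(d>0)).astype(np.uint8)
    k,l,s,ce=cv2.connectedComponentsWithStats(mm)
    for i in range(1,k):
        if s[i,4]>15:
            a=W[l==i];rr=cv2.minAreaRect(a[:,:2].astype(np.float32));print(n,ce[i],s[i,4],a.mean(0),a[:,2].max(),rr)
g=p.max(2)<40
mm=np.zeros(d.shape,bool);mm[170:265,100:245]=1
k,l,s,ce=cv2.connectedComponentsWithStats((g&mm).astype(np.uint8));i=1+np.argmax(s[1:,4])
a=W[l==i];print("mat",s[i],np.median(a[:,2]),cv2.minAreaRect(a[:,:2].astype(np.float32)),a.mean(0))
crop=cv2.resize(p[165:260,295:440],None,fx=5,fy=5,interpolation=cv2.INTER_CUBIC);cv2.imwrite("pics/c0.png",crop)
E
```

```text
table z 5.308470094895721e-05 plate [ 0.5031487  -0.19269999  0.07570273] [ 0.56222783 -0.30881429  0.07682671]
plate ((0.5313591361045837, -0.24025097489356995), (0.25040945410728455, 0.1100957915186882), 77.43968963623047) 4416 0.07595710402973946
[[ 0.45040077 -0.35048813]
 [ 0.5578617  -0.37443036]
 [ 0.6123175  -0.13001382]
 [ 0.5048566  -0.10607159]]
wing [327.56666667 201.46666667] 90 [ 0.55357475 -0.13779427  0.10205082] 0.10930507514049648 ((0.5537155866622925, -0.13841776549816132), (0.009658793918788433, 0.03905464708805084), 81.10702514648438)
wing [373.72727273 211.40669856] 209 [ 0.53098488 -0.23832839  0.11328347] 0.12026998779032617 ((0.5312668681144714, -0.23995932936668396), (0.06998583674430847, 0.012545383535325527), 77.83320617675781)
wing [417.61904762 222.55555556] 126 [ 0.50844919 -0.33985007  0.09958592] 0.10821121068514211 ((0.5086004137992859, -0.34171152114868164), (0.011573206633329391, 0.038791436702013016), 88.14381408691406)
handle+ [328.8125 195.8125] 32 [ 0.5659048  -0.14017849  0.10554035] 0.10930507514049648 ((0.5655998587608337, -0.140519291162490
[... 363 characters left out ...]
2617 ((0.5312668681144714, -0.23995932936668396), (0.06998583674430847, 0.012545383535325527), 77.83320617675781)
handle+ [419. 217.] 35 [ 0.52045898 -0.34140871  0.1049146 ] 0.10821121068514211 ((0.5204299688339233, -0.341240257024765), (0.0098733464255929, 0.013933874666690826), 88.88623809814453)
handle+ [418.97142857 227.6       ] 35 [ 0.49678522 -0.34074279  0.10461865] 0.10806106702570638 ((0.49707552790641785, -0.34081920981407166), (0.015858469530940056, 0.009230970405042171), 5.035747528076172)
mat [ 110  178  126   81 6987] 0.006310908861684025 ((0.5122222304344177, 0.1752687394618988), (0.4067201614379883, 0.14914818108081818), 79.42979431152344) [0.52165885 0.23111492 0.00925729]
```

View pics/c0.png

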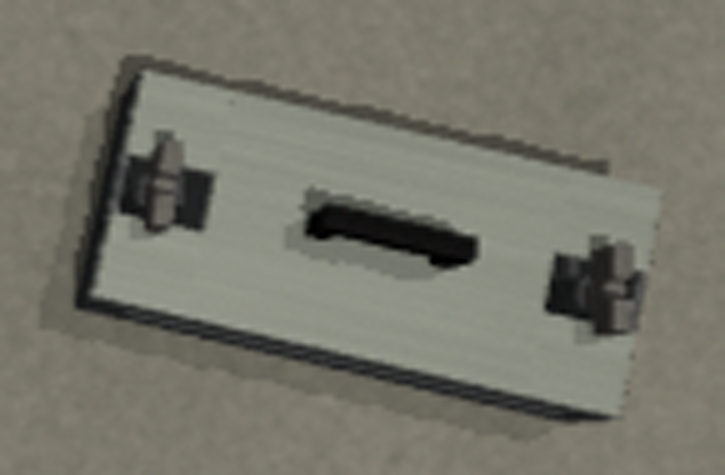

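```bash
python3 - <<'E'
from bench import robot
from h import *
p=cv2.imread("pics/top0.png");d=np.load("pics/top0.npy");c=robot.camera_params("top")
W=cloud(d,c)
g=p.max(2)<30
mm=np.zeros(d.shape,bool);mm[170:265,100:245]=1
k,l,s,ce=cv2.connectedComponentsWithStats(cv2.morphologyEx((g&mm).astype(np.uint8),cv2.MORPH_OPEN,np.ones((5,5))));i=1+np.argmax(s[1:,4])
# intersect rays with z=.006
cs,_=cv2.findContours((l==i).astype(np.uint8),0,1);q=max(cs,key=cv2.contourArea)[:,0].astype(float)
K=c["mtx"];r=np.c_[(q-[K[0,2],K[1,2]])/K[0,0],np.ones(len(q))]@c["R"];o=-c["t"]@c["R"]
X=o+r*((.006-o[2])/r[:,2])[:,None]
rr=cv2.minAreaRect(X[:,:2].astype(np.float32));print(s[i],rr,cv2.boxPoints(rr))
# compute move for screw A from current
from scipy.spatial.transform import Rotation as R
o=robot.get_obs()
Rt=R.from_euler('xyz',o['ee_rot']).as_matrix()
print("shift",Rt.T@(np.array([.5537,-.1385,.34])-o['tool_pos'])/.1)
E
```

```text
[ 111  179  124   79 6919] ((0.5222506523132324, 0.23189996182918549), (0.28674644231796265, 0.14812685549259186), 79.45420837402344) [[0.4231979  0.10450365]
 [0.56882274 0.07739328]
 [0.62130344 0.35929626]
 [0.47567856 0.38640666]]
shift [-5.62093146 -4.50575497  0.6441864 ]
```

Request:
move_arm --increments '[[[0.5,-0.3,-0.25,0,0,0,0.05],[0.5,-0.6,-0.5,0,0,0,0.1],[0.5,-0.95,-0.75,0,0,0,0.15],[0.5,-0.95,-0.75,0,0,0,0.22],[0.5,-0.95,-0.75,0,0,0,0.3]]]'

```text
time: 0.52
tool_pos: [0.2814, 0.3931, 0.4044]
ee_rot: [-3.141, 0.0, 2.242]
wrist_force: [-0.4, 0.0, 0.1]
width: 0.0639
```

```bash
cat >> h.py <<'E'
from scipy.spatial.transform import Rotation as Ro
def go(x,y,z,yaw):
    from bench import robot
    o=robot.get_obs();M=Ro.from_euler('xyz',o['ee_rot'])
    T=Ro.from_euler('z',yaw)*Ro.from_euler('x',np.pi)
    s=M.inv().apply(np.array([x,y,z])-o['tool_pos'])/.1
    r=(M.inv()*T).as_rotvec()/(np.pi/2)
    print("t",round(o['time'],2),"pos",o['tool_pos'].round(4),"rpy",o['ee_rot'].round(4),"q",o['joint_positions'].round(2),"F",o['wrist_force'].round(1),"w",round(o['width'],4))
    print("shift",s.round(3),"turn",r.round(4),"turn rows",np.linalg.norm(r)*90/7.16)
E
python3 -c "
from h import *
go(.5537,-.1385,.34,-.152)"
```

```text
t 0.52 pos [0.2814 0.3931 0.4044] rpy [-3.1411e+00  4.0000e-04  2.2416e+00] q [ 0.83 -0.06  1.52 -0.    1.68  0.16] F [-0.4  0.   0.1] w 0.0639
shift [-5.856 -1.171  0.647] turn [1.0000e-04 5.0000e-04 1.5238e+00] turn rows 19.153752202135763
```

Request:
move_arm --increments '[[[0.5,-0.4,-0.1,0,0,0,0.08],[0.5,-0.8,-0.15,0,0,0,0.15],[0.5,-1,-0.2,0,0,0,0.22],[0.5,-1,-0.2,0,0,0,0.3]]]'

```text
time: 0.85
tool_pos: [0.329, 0.3019, 0.4043]
ee_rot: [-3.142, 0.002, 1.77]
wrist_force: [-0.1, 0.2, 0.4]
width: 0.0472
```

```bash
python3 -c "
from h import *
go(.5537,-.1385,.34,-.152)"
```

```text
t 0.85 pos [0.329  0.3019 0.4043] rpy [-3.1415e+00  2.1000e-03  1.7702e+00] q [ 0.62 -0.15  1.6  -0.    1.69  0.42] F [-0.1  0.2  0.4] w 0.0472
shift [-4.761  1.331  0.653] turn [1.2000e-03 9.0000e-04 1.2237e+00] turn rows 15.38163342002306
```

Request:
move_arm --increments '[[[0.5,-0.4,0.1,0,0,0,0.08],[0.5,-0.8,0.2,0,0,0,0.15],[0.5,-1,0.28,0,0,0,0.22],[0.5,-1,0.28,0,0,0,0.3]]]'

```text
time: 1.18
tool_pos: [0.3773, 0.2099, 0.4041]
ee_rot: [3.141, 0.002, 1.299]
wrist_force: [-0.3, 0.6, 0.4]
width: 0.0467
```

```bash
python3 -c "
from h import *
go(.5537,-.1385,.34,-.152)"
```

```text
t 1.18 pos [0.3773 0.2099 0.4041] rpy [3.1409e+00 1.9000e-03 1.2992e+00] q [ 0.38 -0.18  1.63 -0.    1.69  0.65] F [-0.3  0.6  0.4] w 0.0467
shift [-2.882  2.633  0.649] turn [1.200e-03 7.000e-04 9.239e-01] turn rows 11.612674704037891
```

Request:
move_arm --increments '[[[0.5,-0.3,0.25,0,0,0,0.08],[0.5,-0.6,0.5,0,0,0,0.15],[0.5,-0.9,0.75,0,0,0,0.22],[0.5,-1,0.9,0.1,0,0,0.3]]]'

```text
time: 1.52
tool_pos: [0.4381, 0.0898, 0.3962]
ee_rot: [3.138, -0.001, 0.83]
wrist_force: [0.8, -0.4, 0.9]
width: 0.0472
```

```bash
python3 -c "
from h import *
go(.5537,-.1385,.34,-.152)"
```

```text
t 1.52 pos [0.4381 0.0898 0.3962] rpy [ 3.1376e+00 -1.4000e-03  8.3050e-01] q [ 0.08 -0.14  1.61 -0.    1.67  0.82] F [ 0.8 -0.4  0.9] w 0.0472
shift [-0.906  2.391  0.57 ] turn [ 0.0019 -0.002   0.6255] turn rows 7.862015488260286
```

Request:
move_arm --increments '[[[0.5,-0.1,0.3,0.05,0,0,0.08],[0.5,-0.2,0.6,0.1,0,0,0.15],[0.5,-0.3,0.9,0.15,0,0,0.22],[0.5,-0.4,1,0.2,0,0,0.3]]]'

```text
time: 1.85
tool_pos: [0.4863, -0.0064, 0.3735]
ee_rot: [3.141, 0.001, 0.361]
wrist_force: [-0.4, 0.5, 0.2]
width: 0.0466
```

```bash
python3 -c "
from h import *
go(.5537,-.1385,.34,-.152)"
```

```text
t 1.85 pos [ 0.4863 -0.0064  0.3735] rpy [3.1408e+00 9.0000e-04 3.6060e-01] q [-0.13 -0.05  1.57 -0.    1.62  1.08] F [-0.4  0.5  0.2] w 0.0466
shift [0.165 1.474 0.336] turn [0.0006 0.0005 0.3263] turn rows 4.102167291077885
```

Request:
move_arm --increments '[[[0.5,0.05,0.3,0.1,0,0,0.08],[0.5,0.1,0.6,0.2,0,0,0.16],[0.5,0.15,1,0.3,0,0,0.24],[0.5,0.16,1,0.33,0,0,0.326],[0.5,0.16,1,0.33,0,0,0.326]]]'

```text
time: 2.27
tool_pos: [0.5361, -0.0928, 0.339]
ee_rot: [-3.141, 0.005, -0.149]
wrist_force: [0.5, 0.3, 0.4]
width: 0.0477
```

```bash
python3 -c "
from h import *
go(.5537,-.1385,.34,-.152)"
```

```text
t 2.27 pos [ 0.5361 -0.0928  0.339 ] rpy [-3.1408  0.0049 -0.1487] q [-0.28  0.1   1.49  0.    1.56  1.44] F [0.5 0.3 0.4] w 0.0477
shift [ 0.242  0.426 -0.012] turn [-0.0005  0.0031  0.0021] turn rows 0.047928702105009845
```

Request:
move_arm --increments '[[[0.5,0.2,0.3,0,0,0,0],[0.5,0.24,0.43,0,0,0,0.0],[0.5,0.24,0.43,0,0,0,0],[0.5,0.24,0.43,0,0,0,0],[0.5,0.24,0.43,0,0,0,0]]]'

```text
time: 2.68
tool_pos: [0.553, -0.136, 0.342]
ee_rot: [-3.141, 0.0, -0.142]
wrist_force: [0.4, 0.5, 0.4]
width: 0.0474
```

```bash
python3 -c "
from h import *
from bench import robot
go(.5537,-.1385,.279,-.152)
c=robot.camera_params('wrist')
p,d=robot.snapshot('wrist');cv2.imwrite('pics/w1.png',p[:,:,::-1]);W=cloud(d,c)
np.save('pics/w1.npy',W)
for lo in [.09,.1]:
  mm=((W[...,2]>lo)&(W[...,2]<.125)&(d>.0)).astype(np.uint8)
  k,l,s,ce=cv2.connectedComponentsWithStats(mm)
  for i in range(1,k):
    if s[i,4]>80:
        a=W[l==i];print(lo,ce[i],s[i,4],a.mean(0),a[:,2].max(),cv2.minAreaRect(a[:,:2].astype(np.float32)))
"
```

```text
t 2.68 pos [ 0.553 -0.136  0.342] rpy [-3.1406e+00  1.0000e-04 -1.4150e-01] q [-0.34  0.15  1.42  0.    1.57  1.37] F [0.4 0.5 0.4] w 0.0474
shift [0.01  0.024 0.63 ] turn [-0.0006  0.      0.0067] turn rows 0.0841280776051624
0.09 [283.6904474  229.86819831] 827 [ 0.55414832 -0.14159984  0.10289851] 0.10749226467260083 ((0.5526520013809204, -0.14155930280685425), (0.009726102463901043, 0.03948696330189705), 81.84869384765625)
0.09 [556.53649635 253.2810219 ] 274 [ 0.50414903 -0.33936903  0.09297794] 0.09791056483970567 ((0.5073728561401367, -0.3400769531726837), (0.004185181576758623, 0.039536796510219574), 87.76957702636719)
0.09 [433.86879289 246.23415422] 2477 [ 0.53186617 -0.24055125  0.11262001] 0.11843547451962598 ((0.5299563407897949, -0.24241890013217926), (0.07011346518993378, 0.0129922553896904), 77.86128234863281)
0.1 [283.98820059 215.92920354] 339 [ 0.56483066 -0.14324681  0.10488099] 0.10724837468165722 ((0.5644471645355225, -0.1432642936706543), (0.00969148799777031, 0.015653569251298904), 81.87688446044922)
0.1 [435.6245614  247.23070175] 2280 [ 0.53162631 -0.24111034  0.11415381] 0.11843547451962598 ((0.5299563407897949, -0.24241890013217926), (0.07011346518993378, 0.0129922553896904), 77.86128234863281)
0.1 [283.49675325 248.2987013 ] 308 [ 0.54148077 -0.13968809  0.10494485] 0.10749226467260083 ((0.5408492088317871, -0.13963747024536133), (0.009199743159115314, 0.015571310184895992), 81.88941192626953)
```

View pics/w1.png

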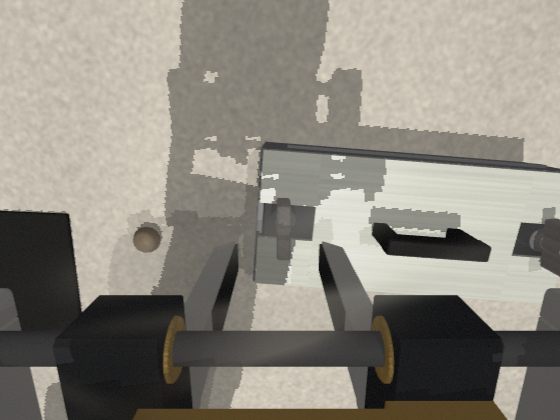

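The wrist view shows wing A at (284,230), centred between the fingers. The two cameras agree to within 3 mm, so I'll descend and grip.

Request:
move_arm --increments '[[[0.5,0.0,0.04,0.3,0,0,0],[0.5,0.0,0.04,0.5,0,0,0],[0.5,0.0,0.04,0.6,0,0,0],[0.5,0.0,0.04,0.63,0,0,0],[0.5,0.0,0.04,0.63,0,0,0],[0.5,0.0,0.04,0.63,0,0,0]]]'

```text
time: 3.23
tool_pos: [0.5532, -0.1407, 0.2799]
ee_rot: [3.141, -0.002, -0.142]
wrist_force: [0.2, 0.0, 0.3]
width: 0.0472
```

```bash
python3 -c "
from h import *
go(.553,-.140,.279,-.142)"
```

```text
t 3.23 pos [ 0.5532 -0.1407  0.2799] rpy [ 3.1414e+00 -2.0000e-03 -1.4240e-01] q [-0.35  0.19  1.51  0.    1.44  1.36] F [0.2 0.  0.3] w 0.0472
shift [-0.003 -0.007  0.009] turn [ 0.0001 -0.0013 -0.0003] turn rows 0.016157371633788407
```

Request:
move_arm --increments '[[[0,0,0,0,0,0,0],[0,0,0,0,0,0,0],[0,0,0,0,0,0,0],[0,0,0,0,0,0,0],[0,0,0,0,0,0,0],[0,0,0,0,0,0,0],[0,0,0,0,0,0,0]]]'

```text
time: 3.82
tool_pos: [0.553, -0.1401, 0.2789]
ee_rot: [-3.138, -0.0, -0.143]
wrist_force: [0.9, 4.3, 1.3]
width: 0.0098
```

Request:
move_arm --increments '[[[0,0,-0.01,0,0,0,-0.06],[0,0,-0.01,0,0,0,-0.12],[0,0,-0.01,0,0,0,-0.19],[0,0,-0.01,0,0,0,-0.26],[0,0,-0.01,0,0,0,-0.33],[0,0,-0.01,0,0,0,-0.4]]]'

```text
time: 4.32
tool_pos: [0.5531, -0.1397, 0.2789]
ee_rot: [-3.141, -0.001, 0.491]
wrist_force: [0.3, 3.7, 0.5]
width: 0.0097
```

Request:
move_arm --increments '[[[0,0,0,0,0,0,-0.07],[0,0,0,0,0,0,-0.14],[0,0,0,0,0,0,-0.21],[0,0,0,0,0,0,-0.28],[0,0,0,0,0,0,-0.35],[0,0,0,0,0,0,-0.42],[0,0,0,0,0,0,-0.5],[0,0,0,0,0,0,-0.51]]]'

```text
time: 4.98
tool_pos: [0.5531, -0.1396, 0.2789]
ee_rot: [-3.142, -0.001, 1.289]
wrist_force: [0.1, 3.9, 2.4]
width: 0.0099
```

```bash
python3 -c "
from h import *
from bench import robot
go(.553,-.140,.279,1.288);print(robot.get_obs()['wrist_torque'])"
```

```text
t 4.98 pos [ 0.5531 -0.1396  0.2789] rpy [-3.1416e+00 -1.3000e-03  1.2893e+00] q [-0.35  0.19  1.51  0.    1.44 -0.07] F [0.1 3.9 2.4] w 0.0099
shift [-0.004  0.    -0.001] turn [-0.     -0.0008  0.0008] turn rows 0.014555737919362622
[ 0.48703192  0.09913801 -0.04522733]
```

Request:
move_arm --increments '[[[0.5,0,0,0,0,0,0],[0.5,0,0,0,0,0,0],[0.5,0,0,0,0,0,0],[0.5,0,0,0,0,0,0],[0.5,0,0,-0.3,0,0,0],[0.5,0,0,-0.6,0,0,0],[0.5,0,0,-0.7,0,0,0]]]'

```text
time: 5.57
tool_pos: [0.5536, -0.1405, 0.3533]
ee_rot: [3.134, 0.001, 1.285]
wrist_force: [0.8, -0.8, 1.4]
width: 0.0467
```

```bash
python3 -c "
from h import *
go(.508,-.343,.34,-.03)"
```

```text
t 5.57 pos [ 0.5536 -0.1405  0.3533] rpy [3.1343e+00 7.0000e-04 1.2853e+00] q [-0.35  0.15  1.41 -0.    1.58 -0.06] F [ 0.8 -0.8  1.4] w 0.0467
shift [-2.071  0.131  0.135] turn [ 0.0043 -0.0027  0.8373] turn rows 10.525187346437127
```

Request:
move_arm --increments '[[[0.5,-0.3,0,0,0,0,0.07],[0.5,-0.6,0,0,0,0,0.14],[0.5,-0.9,0.05,0,0,0,0.21],[0.5,-1,0.06,0,0,0,0.28],[0.5,-1,0.06,0,0,0,0.35],[0.5,-1,0.06,0,0,0,0.4]]]'

```text
time: 6.07
tool_pos: [0.5303, -0.2391, 0.3477]
ee_rot: [-3.141, 0.001, 0.65]
wrist_force: [-0.1, 0.1, 0.1]
width: 0.0469
```

```bash
python3 -c "
from h import *
go(.508,-.343,.34,-.03)"
```

```text
t 6.07 pos [ 0.5303 -0.2391  0.3477] rpy [-3.1408e+00  6.0000e-04  6.5010e-01] q [-0.52  0.18  1.39 -0.    1.58  0.4 ] F [-0.1  0.1  0.1] w 0.0469
shift [-0.806  0.692  0.077] turn [-4.00e-04  5.00e-04  4.33e-01] turn rows 5.442416385535406
```

Request:
move_arm --increments '[[[0.5,-0.2,0.2,0.03,0,0,0.07],[0.5,-0.5,0.4,0.05,0,0,0.14],[0.5,-0.8,0.69,0.08,0,0,0.21],[0.5,-0.8,0.69,0.08,0,0,0.28],[0.5,-0.8,0.69,0.08,0,0,0.35],[0.5,-0.8,0.69,0.08,0,0,0.43],[0.5,-0.8,0.69,0.08,0,0,0.433],[0.5,-0.8,0.69,0.08,0,0,0.433]]]'

```text
time: 6.73
tool_pos: [0.5095, -0.3414, 0.34]
ee_rot: [-3.141, 0.001, -0.02]
wrist_force: [1.2, -0.3, -0.3]
width: 0.047
```

```bash
python3 -c "
from h import *
from bench import robot
go(.5085,-.3425,.279,-.03)
c=robot.camera_params('wrist')
p,d=robot.snapshot('wrist');cv2.imwrite('pics/w2.png',p[:,:,::-1]);W=cloud(d,c)
for lo in [.09,.1]:
  mm=((W[...,2]>lo)&(W[...,2]<.125)&(d>.0)).astype(np.uint8)
  k,l,s,ce=cv2.connectedComponentsWithStats(mm)
  for i in range(1,k):
    if s[i,4]>80:
        a=W[l==i];print(lo,ce[i],s[i,4],a.mean(0),a[:,2].max(),cv2.minAreaRect(a[:,:2].astype(np.float32)))
"
```

```text
t 6.73 pos [ 0.5095 -0.3414  0.34  ] rpy [-3.1412e+00  7.0000e-04 -2.0000e-02] q [-0.68  0.25  1.31 -0.    1.58  0.91] F [ 1.2 -0.3 -0.3] w 0.047
shift [-0.009  0.011  0.61 ] turn [-0.0003  0.0004  0.0064] turn rows 0.08008436536745153
0.09 [  7.64451827 181.3089701 ] 301 [ 0.54835368 -0.15983522  0.09719418] 0.10575919589809515 ((0.5501486659049988, -0.1581643521785736), (0.014429869130253792, 0.007623821962624788), 29.809158325195312)
0.09 [125.4197713  209.58096643] 2711 [ 0.53099772 -0.24467926  0.11268826] 0.11779690275135433 ((0.5296881794929504, -0.2433883249759674), (0.06995275616645813, 0.012700133956968784), 77.8464584350586)
0.09 [280.2566586 234.1622276] 826 [ 0.50856674 -0.34439514  0.10299805] 0.10705043978960041 ((0.5072396397590637, -0.34438005089759827), (0.009957137517631054, 0.039566826075315475), 87.96051788330078)
0.1 [  2.65591398 184.07526882] 93 [ 0.5474362  -0.1604285   0.10250596] 0.10575919589809515 ((0.5475800633430481, -0.16023769974708557), (0.0033578723669052124, 0.01007326040416956), 89.9571533203125)
0.1 [124.15699523 210.2182035 ] 2516 [ 0.5309268  -0.24439652  0.11407024] 0.11779690275135433 ((0.5296881794929504, -0.2433883249759674), (0.06995275616645813, 0.012700133956968784), 77.8464584350586)
0.1 [280.61515152 219.56969697] 330 [ 0.51982803 -0.34483071  0.10493857] 0.10692975590261326 ((0.5191448926925659, -0.34507477283477783), (0.009527374058961868, 0.015672821551561356), 88.73468017578125)
0.1 [279.84097859 251.94189602] 327 [ 0.4962282  -0.34387369  0.10482957] 0.10705043978960041 ((0.49527689814567566, -0.3439769148826599), (0.009865669533610344, 0.015612799674272537), 88.65340423583984)
```

View pics/w2.png

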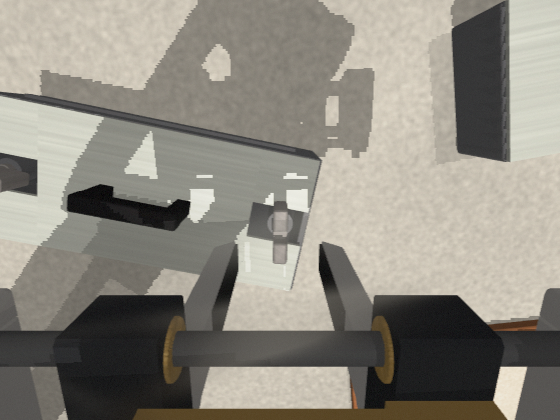

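Wing B is at (280,234), centred between the fingers, with its angle matching the jaws.

Request:
move_arm --increments '[[[0.5,-0.01,0.01,0.3,0,0,0.006],[0.5,-0.01,0.01,0.5,0,0,0.006],[0.5,-0.01,0.01,0.6,0,0,0.006],[0.5,-0.01,0.01,0.61,0,0,0.006],[0.5,-0.01,0.01,0.61,0,0,0.006]]]'

```text
time: 7.2
tool_pos: [0.5086, -0.342, 0.2792]
ee_rot: [-3.141, 0.001, -0.03]
wrist_force: [0.5, 0.1, 0.4]
width: 0.0471
```

Request:
move_arm --increments '[[[0,0,0,0,0,0,0],[0,0,0,0,0,0,0],[0,0,0,0,0,0,0],[0,0,0,0,0,0,0],[0,0,0,0,0,0,0],[0,0,0,0,0,0,0],[0,0,0,0,0,0,0]]]'

```text
time: 7.78
tool_pos: [0.5086, -0.3424, 0.2801]
ee_rot: [3.141, -0.001, -0.032]
wrist_force: [0.0, -1.1, 1.6]
width: 0.0097
```

Request:
move_arm --increments '[[[0,0,0,0,0,0,-0.07],[0,0,0,0,0,0,-0.14],[0,0,0,0,0,0,-0.21],[0,0,0,0,0,0,-0.28],[0,0,0,0,0,0,-0.35],[0,0,0,0,0,0,-0.42]]]'

```text
time: 8.28
tool_pos: [0.5086, -0.3421, 0.2801]
ee_rot: [-3.141, -0.0, 0.633]
wrist_force: [-1.1, -0.2, 1.2]
width: 0.0102
```

Request:
move_arm --increments '[[[0,0,0,0,0,0,-0.07],[0,0,0,0,0,0,-0.14],[0,0,0,0,0,0,-0.21],[0,0,0,0,0,0,-0.28],[0,0,0,0,0,0,-0.35],[0,0,0,0,0,0,-0.42],[0,0,0,0,0,0,-0.42]]]'

```text
time: 8.87
tool_pos: [0.5083, -0.3419, 0.28]
ee_rot: [-3.14, -0.001, 1.29]
wrist_force: [-2.1, 2.8, 2.8]
width: 0.0095
```

Request:
move_arm --increments '[[[0.5,0,0,0,0,0,0],[0.5,0,0,0,0,0,0],[0.5,0,0,0,0,0,0],[0.5,0,0,0,0,0,0],[0.5,0,0,-0.3,0,0,0],[0.5,0,0,-0.6,0,0,0],[0.5,0,0,-0.7,0,0,0]]]'

```text
time: 9.45
tool_pos: [0.5091, -0.3427, 0.3544]
ee_rot: [3.135, 0.003, 1.287]
wrist_force: [0.3, 0.0, 1.1]
width: 0.0468
```

```bash
python3 -c "
from h import *
go(.5305,-.241,.35,1.354)"
```

```text
t 9.45 pos [ 0.5091 -0.3427  0.3544] rpy [3.1347e+00 2.8000e-03 1.2872e+00] q [-0.68  0.24  1.29  0.    1.6  -0.4 ] F [0.3 0.  1.1] w 0.0468
shift [ 1.036 -0.08   0.04 ] turn [ 0.0043  0.0019 -0.0426] turn rows 0.5381552790595926
```

Request:
move_arm --increments '[[[0.5,0.4,-0.03,0,0,0,-0.02],[0.5,0.8,-0.06,0,0,0,-0.043],[0.5,1,-0.08,0,0,0,-0.043],[0.5,1,-0.08,0,0,0,-0.043],[0.5,1,-0.08,0,0,0,-0.043],[0.5,1,-0.08,0,0,0,-0.043]]]'

```text
time: 9.95
tool_pos: [0.5287, -0.2445, 0.3492]
ee_rot: [-3.141, 0.001, 1.355]
wrist_force: [0.3, -0.0, 0.3]
width: 0.0468
```

```bash
python3 -c "
from h import *
from bench import robot
go(.5305,-.2405,.289,1.354)
for n in ['wrist','scene']:
  c=robot.camera_params(n)
  p,d=robot.snapshot(n);cv2.imwrite('pics/%s3.png'%n,p[:,:,::-1] if n=='wrist' else cv2.resize(p[180:320,60:260,::-1],None,fx=4,fy=4));W=cloud(d,c)
  for lo in [.09,.102]:
    mm=((W[...,2]>lo)&(W[...,2]<.125)&(d>.0)).astype(np.uint8)
    if n=='scene': mm[:180]=0;mm[290:]=0;mm[:,:75]=0;mm[:,240:]=0
    k,l,s,ce=cv2.connectedComponentsWithStats(mm)
    for i in range(1,k):
      if s[i,4]>30:
        a=W[l==i];print(n,lo,ce[i].round(),s[i,4],a.mean(0).round(4),a[:,2].max(),cv2.minAreaRect(a[:,:2].astype(np.float32)))
"
```

```text
t 9.95 pos [ 0.5287 -0.2445  0.3492] rpy [-3.1413e+00  7.0000e-04  1.3549e+00] q [-0.53  0.18  1.38 -0.    1.58 -0.31] F [ 0.3 -0.   0.3] w 0.0468
shift [0.044 0.009 0.602] turn [-0.0002  0.0004  0.0006] turn rows 0.009202069439335964
wrist 0.09 [281.  68.] 1045 [ 0.5524 -0.1408  0.1033] 0.10749298365075692 ((0.5523130297660828, -0.14106059074401855), (0.040147632360458374, 0.009953353554010391), 73.85252380371094)
wrist 0.09 [280. 225.] 1731 [ 0.5306 -0.2394  0.1153] 0.11774647371855161 ((0.5301132798194885, -0.24213513731956482), (0.06937120109796524, 0.011552492156624794), 77.50212097167969)
wrist 0.09 [281. 324.] 159 [ 0.5125 -0.3253  0.0985] 0.10597370300377089 ((0.5127224326133728, -0.32532837986946106), (0.0035527993459254503, 0.009783308021724224), 74.48454284667969)
wrist 0.09 [278. 369.] 51 [ 0.5027 -0.3604  0.1053] 0.10713468557272943 ((0.5026055574417114, -0.3602328300476074), (0.0054493132047355175, 0.009700126014649868), 62.557960510253906)
wrist 0.102 [282.  48.] 444 [ 0.5556 -0.1299  0.105 ] 0.10747062755372318 ((0.5556357502937317, -0.1295987218618393), (0.0162277277
[... 807 characters left out ...]
] 158 [ 0.5128 -0.3441  0.0982] 0.10637549063982213 ((0.5109356641769409, -0.3447118401527405), (0.041273053735494614, 0.01199724618345499), 72.64423370361328)
scene 0.09 [153. 219.] 369 [ 0.5359 -0.2423  0.108 ] 0.11627381250975695 ((0.533621609210968, -0.2429903745651245), (0.07048504054546356, 0.014796250499784946), 78.0588150024414)
scene 0.09 [206. 228.] 159 [ 0.5575 -0.1422  0.0984] 0.10490579492276045 ((0.5558605790138245, -0.14184172451496124), (0.03989550471305847, 0.012839329428970814), 77.12779998779297)
scene 0.102 [153. 218.] 303 [ 0.5358 -0.2421  0.1106] 0.11627381250975695 ((0.533621609210968, -0.2429903745651245), (0.07048504054546356, 0.014796250499784946), 78.0588150024414)
```

View pics/wrist3.png

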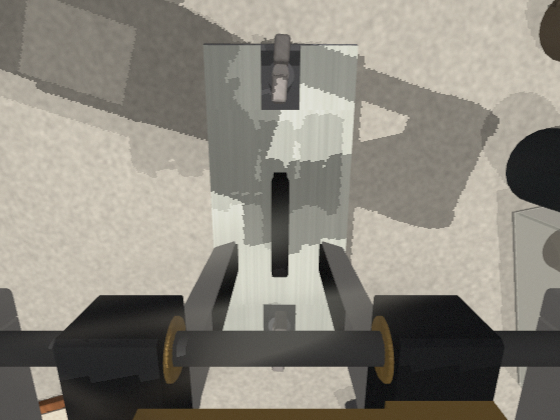

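View pics/scene3.png

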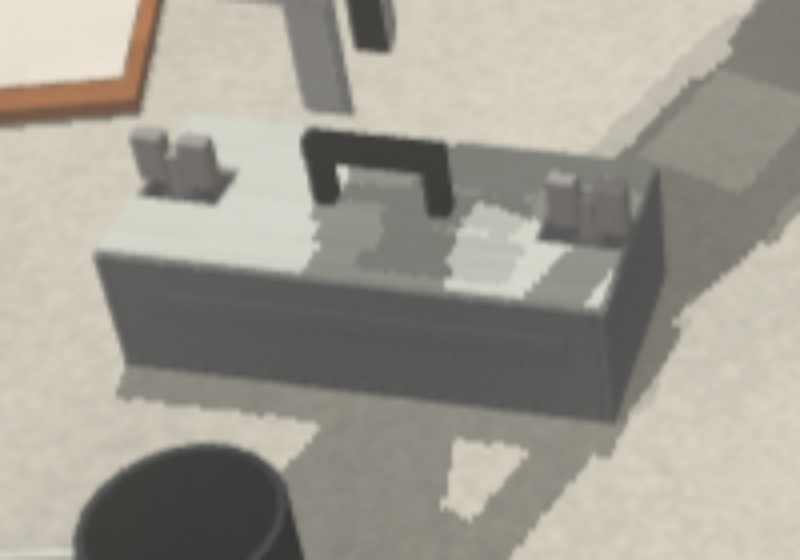

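Both wings now lie along their notches at about 74–75° (roughly 1.5 rad): A at (281,68), B near (278,345). The handle at (280,226) is midway between the fingers, so I'll descend onto it.

Request:
move_arm --increments '[[[0.5,0.04,0.01,0.3,0,0,0],[0.5,0.04,0.01,0.5,0,0,0],[0.5,0.04,0.01,0.6,0,0,0],[0.5,0.04,0.01,0.6,0,0,0],[0.5,0.04,0.01,0.6,0,0,0]]]'

```text
time: 10.47
tool_pos: [0.5305, -0.2411, 0.2893]
ee_rot: [-3.141, -0.0, 1.354]
wrist_force: [0.3, 0.4, 0.9]
width: 0.047
```

Request:
move_arm --increments '[[[0,0,0,0,0,0,0],[0,0,0,0,0,0,0],[0,0,0,0,0,0,0],[0,0,0,0,0,0,0],[0,0,0,0,0,0,0],[0,0,0,0,0,0,0],[0,0,0,0,0,0,0]]]'

```text
time: 11.05
tool_pos: [0.5307, -0.2403, 0.2901]
ee_rot: [3.141, 0.0, 1.355]
wrist_force: [0.3, 0.5, 2.0]
width: 0.0117
```

```bash
python3 -c "
from h import *
go(.5305,-.2405,.289,1.354)"
```

```text
t 11.05 pos [ 0.5307 -0.2403  0.2901] rpy [3.1410e+00 1.0000e-04 1.3553e+00] q [-0.52  0.21  1.46  0.    1.47 -0.31] F [0.3 0.5 2. ] w 0.0117
shift [-0.003 -0.001  0.011] turn [0.0003 0.0001 0.0008] turn rows 0.011414361357781276
```

Gripped at 11.7 mm on the 12 mm bar. Lifting straight up, gently at first.

Request:
move_arm --increments '[[[0,0,0,-0.05,0,0,0],[0,0,0,-0.12,0,0,0],[0,0,0,-0.22,0,0,0],[0,0,0,-0.34,0,0,0],[0,0,0,-0.48,0,0,0],[0,0,0,-0.6,0,0,0],[0,0,0,-0.7,0,0,0],[0,0,0,-0.75,0,0,0]]]'

```text
time: 11.72
tool_pos: [0.5309, -0.2404, 0.3674]
ee_rot: [3.138, 0.001, 1.355]
wrist_force: [0.6, -0.4, -3.9]
width: 0.0118
```

```bash
python3 -c "
from h import *
from bench import robot
go(.522,.232,.365,1.387)
p,d=robot.snapshot('scene');cv2.imwrite('pics/s4.png',p[:,:,::-1])"
```

```text
t 11.72 pos [ 0.5309 -0.2404  0.3674] rpy [3.1379e+00 1.0000e-03 1.3554e+00] q [-0.52  0.17  1.35  0.    1.62 -0.31] F [ 0.6 -0.4 -3.9] w 0.0118
shift [ 4.596 -1.096  0.016] turn [ 0.0023  0.0007 -0.0201] turn rows 0.254365810505746
```

View pics/s4.png

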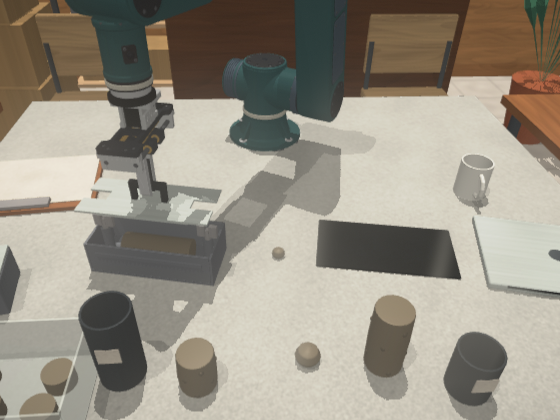

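The cover hangs level, clear of both wings. Carrying it to the mat.

Request:
move_arm --increments '[[[0,0.1,-0.02,0,0,0,0],[0,0.25,-0.06,0,0,0,0],[0,0.45,-0.1,0,0,0,0],[0,0.7,-0.16,0,0,0,0],[0,0.92,-0.22,0,0,0,0]]]'

```text
time: 12.18
tool_pos: [0.5283, -0.1432, 0.3632]
ee_rot: [-3.139, -0.002, 1.356]
wrist_force: [-1.0, 0.2, -3.1]
width: 0.0118
```

Request:
move_arm --increments '[[[0,0.23,-0.055,0,0,0,0],[0,0.46,-0.11,0,0,0,0],[0,0.69,-0.165,0,0,0,0],[0,0.92,-0.22,0,0,0,-0.005]]]'

```text
time: 12.52
tool_pos: [0.5261, -0.0485, 0.3634]
ee_rot: [-3.139, -0.001, 1.364]
wrist_force: [0.6, -0.5, -4.0]
width: 0.0116
```

Request:
move_arm --increments '[[[0,0.23,-0.055,0,0,0,0],[0,0.46,-0.11,0,0,0,0],[0,0.69,-0.165,0,0,0,0],[0,0.92,-0.22,0,0,0,-0.005]]]'

```text
time: 12.85
tool_pos: [0.5232, 0.0459, 0.3635]
ee_rot: [-3.139, -0.0, 1.372]
wrist_force: [0.7, -0.3, -3.3]
width: 0.0114
```

Request:
move_arm --increments '[[[0,0.23,-0.055,0,0,0,0],[0,0.46,-0.11,0,0,0,0],[0,0.69,-0.165,0,0,0,0],[0,0.92,-0.22,0,0,0,-0.005]]]'

```text
time: 13.18
tool_pos: [0.5197, 0.1403, 0.3634]
ee_rot: [-3.139, 0.0, 1.38]
wrist_force: [0.5, -0.4, -3.8]
width: 0.0117
```

```bash
python3 -c "
from h import *
go(.522,.232,.365,1.387)"
```

```text
t 13.18 pos [0.5197 0.1403 0.3634] rpy [-3.1388e+00  1.0000e-04  1.3803e+00] q [0.16 0.07 1.47 0.   1.6  0.35] F [ 0.5 -0.4 -3.8] w 0.0117
shift [ 0.904 -0.151 -0.015] turn [-0.0018  0.0001 -0.0043] turn rows 0.05838603655339033
```

Request:
move_arm --increments '[[[0,0.22,-0.04,0,0,0,0],[0,0.42,-0.07,0,0,0,0],[0,0.6,-0.1,0,0,0,0],[0,0.75,-0.12,0,0,0,0],[0,0.85,-0.15,0,0,0,0],[0,0.88,-0.15,0,0,0,0],[0,0.88,-0.15,0,0,0,0],[0,0.88,-0.15,0,0,0,0]]]'

```text
time: 13.85
tool_pos: [0.5228, 0.227, 0.3643]
ee_rot: [-3.141, 0.001, 1.379]
wrist_force: [-0.8, 0.1, -3.8]
width: 0.0118
```

```bash
python3 -c "
from h import *
from bench import robot
go(.522,.232,.231,1.387)
c=robot.camera_params('top')
p,d=robot.snapshot('top');cv2.imwrite('pics/t5.png',p[:,:,::-1])
p,d=robot.snapshot('scene');cv2.imwrite('pics/s5.png',p[:,:,::-1])"
```

```text
t 13.85 pos [0.5228 0.227  0.3643] rpy [-3.1409e+00  1.0000e-03  1.3790e+00] q [ 0.31  0.14  1.39 -0.    1.61  0.5 ] F [-0.8  0.1 -3.8] w 0.0118
shift [ 0.048 -0.017  1.333] turn [-0.0004  0.0006 -0.0051] turn rows 0.06445971648685346
```

View pics/s5.png

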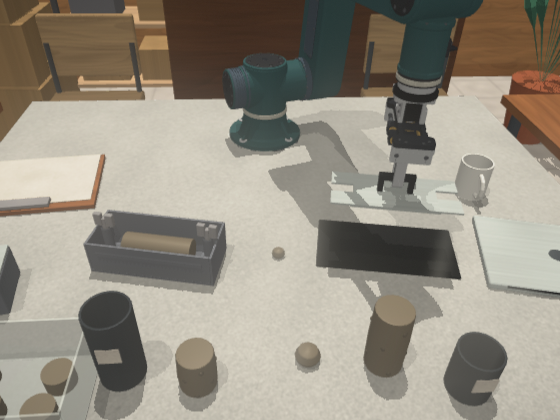

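View pics/t5.png

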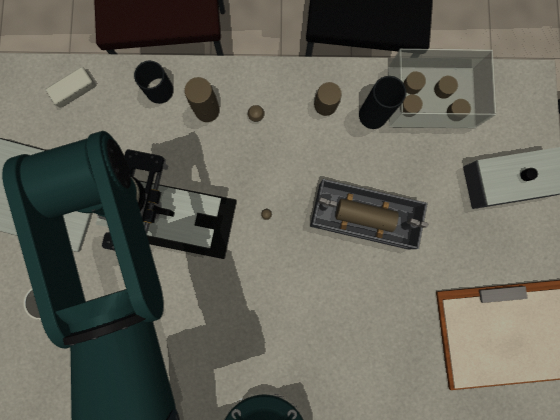

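The cover is level and above the mat. Lowering.

Request:
move_arm --increments '[[[0,0.05,-0.01,0.1,0,0,-0.005],[0,0.05,-0.01,0.25,0,0,-0.005],[0,0.05,-0.01,0.45,0,0,-0.005],[0,0.05,-0.01,0.65,0,0,-0.005],[0,0.05,-0.01,0.82,0,0,-0.005],[0,0.05,-0.01,0.94,0,0,-0.005],[0,0.05,-0.01,1,0,0,-0.005],[0,0.05,-0.01,1,0,0,-0.005]]]'

```text
time: 14.62
tool_pos: [0.5227, 0.2319, 0.2626]
ee_rot: [-3.138, 0.002, 1.386]
wrist_force: [0.1, -0.1, -2.6]
width: 0.0118
```

Request:
move_arm --increments '[[[0,0,0,0.06,0,0,0],[0,0,0,0.12,0,0,0],[0,0,0,0.17,0,0,0],[0,0,0,0.21,0,0,0],[0,0,0,0.25,0,0,0],[0,0,0,0.27,0,0,0],[0,0,0,0.28,0,0,0],[0,0,0,0.28,0,0,0]]]'

```text
time: 15.28
tool_pos: [0.5231, 0.2323, 0.2364]
ee_rot: [-3.141, 0.0, 1.387]
wrist_force: [0.4, -0.7, -2.7]
width: 0.0118
```

```bash
python3 -c "
from h import *
go(.522,.232,.232,1.387)"
```

```text
t 15.28 pos [0.5231 0.2323 0.2364] rpy [-3.1413e+00  1.0000e-04  1.3869e+00] q [0.32 0.23 1.55 0.   1.36 0.5 ] F [ 0.4 -0.7 -2.7] w 0.0118
shift [-0.005 -0.01   0.044] turn [-0.0002  0.0001 -0.0001] turn rows 0.0026228330451455086
```

Request:
move_arm --increments '[[[0,0,0,0.01,0,0,0],[0,0,0,0.02,0,0,0],[0,0,0,0.03,0,0,0],[0,0,0,0.04,0,0,0],[0,0,0,0.045,0,0,0],[0,0,0,0.045,0,0,0]]]'

```text
time: 15.78
tool_pos: [0.5231, 0.2323, 0.2322]
ee_rot: [3.142, -0.0, 1.387]
wrist_force: [0.3, -0.7, -3.9]
width: 0.0119
```

Request:
move_arm --increments '[[[0,0,0,0.01,0,0,0],[0,0,0,0.015,0,0,0],[0,0,0,0.02,0,0,0],[0,0,0,0.02,0,0,0]]]'

```text
time: 16.12
tool_pos: [0.5231, 0.2323, 0.2321]
ee_rot: [3.141, -0.0, 1.387]
wrist_force: [-4.5, -1.7, 6.1]
width: 0.0116
```

```bash
python3 -c "
from h import *
from bench import robot
go(.522,.232,.232,1.387)
c=robot.camera_params('scene')
p,d=robot.snapshot('scene');cv2.imwrite('pics/s6.png',cv2.resize(p[130:300,300:500,::-1],None,fx=3.5,fy=3.5))"
```

```text
t 16.12 pos [0.5231 0.2323 0.2321] rpy [ 3.1409e+00 -3.0000e-04  1.3869e+00] q [ 0.32  0.23  1.56 -0.    1.35  0.5 ] F [-4.5 -1.7  6.1] w 0.0116
shift [-0.005 -0.01   0.001] turn [ 0.0004 -0.0002 -0.0001] turn rows 0.0059188233805795385
```

View pics/s6.png

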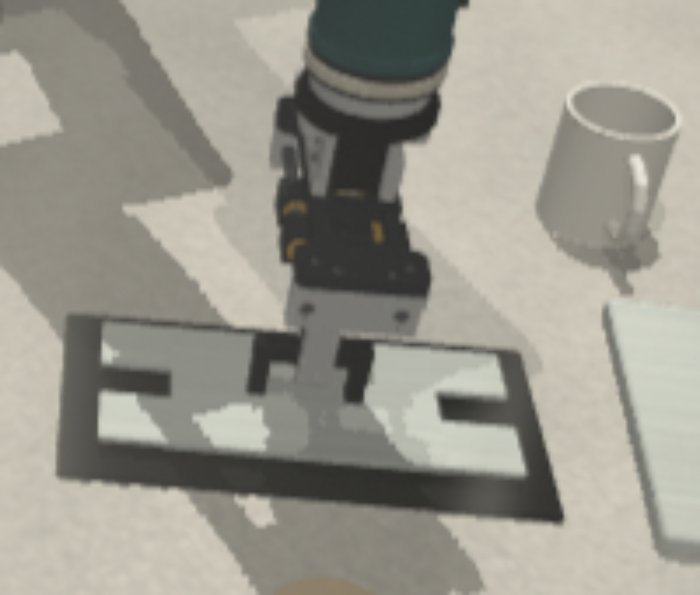

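The wrist force flipped from -3.9 to +6 N, so the cover is resting on the mat. In the picture it sits flat inside the mat's edges. Releasing and withdrawing.

Request:
move_arm --increments '[[[0.3,0,0,-0.01,0,0,0],[0.5,0,0,-0.01,0,0,0],[0.5,0,0,-0.01,0,0,0],[0.5,0,0,-0.01,0,0,0],[0.5,0,0,-0.01,0,0,0],[0.5,0,0,-0.01,0,0,0]]]'

```text
time: 16.67
tool_pos: [0.5232, 0.2323, 0.231]
ee_rot: [-3.142, -0.0, 1.387]
wrist_force: [0.2, -0.5, -0.6]
width: 0.046
```

Request:
move_arm --increments '[[[0.5,0,0,-0.1,0,0,0],[0.5,0,0,-0.3,0,0,0],[0.5,0,0,-0.6,0,0,0],[0.5,0,0,-0.9,0,0,0],[0.5,0,0,-1,0,0,0]]]'

```text
time: 17.08
tool_pos: [0.5239, 0.2326, 0.3373]
ee_rot: [3.133, -0.005, 1.387]
wrist_force: [1.0, 1.3, 1.2]
width: 0.0473
```

Request:
move_arm --increments '[[[0.5,-0.3,0,-0.2,0,0,0],[0.5,-0.6,0,-0.4,0,0,0],[0.5,-0.9,0,-0.6,0,0,0],[0.5,-1,0,-0.6,0,0,0],[0.5,-1,0,-0.6,0,0,0],[0.5,-1,0,-0.6,0,0,0]]]'

```text
time: 17.58
tool_pos: [0.5048, 0.134, 0.39]
ee_rot: [-3.14, -0.001, 1.386]
wrist_force: [-1.1, -0.0, -0.1]
width: 0.0468
```

Request:
move_arm --increments '[[[0.5,-0.3,0,0,0,0,0],[0.5,-0.6,0,0,0,0,0],[0.5,-0.9,0,0,0,0,0],[0.5,-1,0,0,0,0,0],[0.5,-1,0,0,0,0,0],[0.5,-1,0,0,0,0,0]]]'

```text
time: 18.08
tool_pos: [0.4868, 0.0366, 0.3899]
ee_rot: [-3.139, -0.001, 1.387]
wrist_force: [0.2, 0.5, -0.4]
width: 0.0473
```

```bash
python3 -c "
from h import *
from bench import robot
go(.522,.232,.232,1.387)
for n in ['top','scene']:
  c=robot.camera_params(n)
  p,d=robot.snapshot(n);cv2.imwrite('pics/%s7.png'%n,p[:,:,::-1]);W=cloud(d,c)
  m=(W[...,2]>.012)&(W[...,2]<.026)&(abs(W[...,0]-.522)<.08)&(abs(W[...,1]-.232)<.135)&(d>0)
  a=W[m];print(n,cv2.minAreaRect(a[:,:2].astype(np.float32)),np.median(a[:,2]))
  A=np.c_[a[:,:2]-a[:,:2].mean(0),np.ones(len(a))];print(np.linalg.lstsq(A,a[:,2],rcond=None)[0])
  m=(W[...,2]>.052)&(W[...,2]<.068)&(abs(W[...,0]-.522)<.05)&(abs(W[...,1]-.232)<.08)&(d>0)
  if m.sum()>30: a=W[m];print('handle',cv2.minAreaRect(a[:,:2].astype(np.float32)),a[:,2].max())
"
```

```text
t 18.08 pos [0.4868 0.0366 0.3899] rpy [-3.1394e+00 -1.3000e-03  1.3870e+00] q [-0.04 -0.05  1.54  0.    1.65  0.14] F [ 0.2  0.5 -0.4] w 0.0473
shift [ 1.984 -0.008  1.582] turn [-0.0014 -0.0008 -0.    ] turn rows 0.0200577369395459
top ((0.5280404686927795, 0.23484903573989868), (0.25264474749565125, 0.11500624567270279), 79.382568359375) 0.018302775486921104
[0.00200054 0.00077538 0.01829263]
handle ((0.527111828327179, 0.24957893788814545), (0.031317804008722305, 0.012048440054059029), 79.32327270507812) 0.062009935141374053
scene ((0.5247066020965576, 0.22908784449100494), (0.24573512375354767, 0.11365753412246704), 79.56114196777344) 0.01579437884738546
[-0.00073567 -0.00031228  0.01580057]
handle ((0.5251243114471436, 0.2284175008535385), (0.06979509443044662, 0.015010225586593151), 81.5080337524414) 0.05836941040467467
```

View pics/scene7.png

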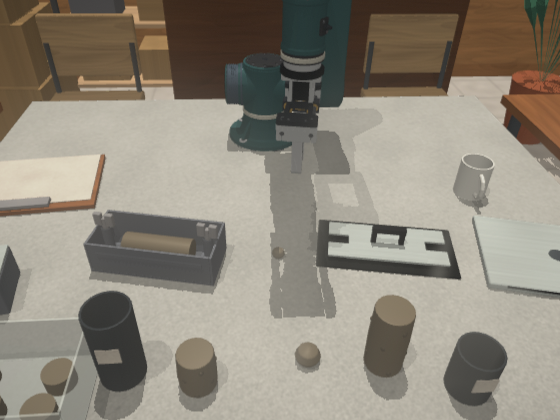

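View pics/top7.png

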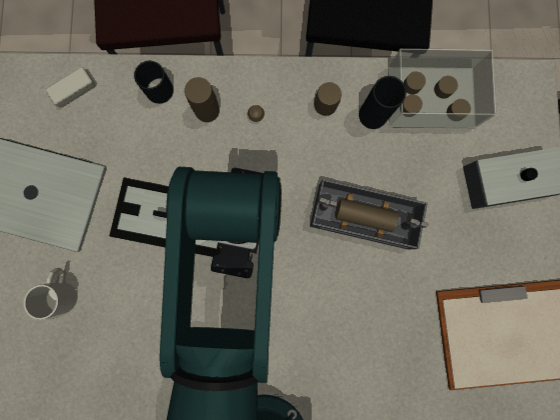

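The scene view shows the cover flat and centred on the mat at (388,245), handle up. Both wings are still turned at (104,222) and (207,232), and the arm is clear of everything. Handing in.

```bash
python3 -c "
from bench import robot
print(robot.close_job())"
```

```text
the job is handed in; nothing more can be done
None
```

I loosened both thumbscrews, lifted the cover off by its handle and laid it flat, handle up, in the middle of the mat. I handed the job in at about 18 s of the 58 s allowed; it reports no verdict.

- **Screws:** I gripped each wing and turned it anticlockwise. After turning, both read about 1.5 rad in the wrist view, lying along their notches. They still looked that way in the last scene view.
- **Cover on the mat:** The last check put its centre within about 7 mm of the mat's centre. Its plate top measured 16–18 mm above the table, where 18 mm was expected, and its tilt was about 0.002 rad.
- **Contact and release:** The wrist force changed from -3.9 N to +6 N when the cover touched the mat. I then opened the jaws and moved the arm well away, touching nothing.
- **Disagreements:** The three cameras differed by about 2–5 mm on point positions, so I used averages of the top and wrist views, leaning on the top view for the second screw. In the last top view the arm hid part of the cover and handle, so that view's handle reading is incomplete. The scene view confirmed the placement.

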